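Refill the laundry tablet store

ROBOT

A 6-joint arm with a two-finger parallel gripper is mounted at the origin on the work surface. World frame = base frame: x ahead of the robot, y to its left, z up, the work surface at z = 0. Lengths are in m, angles in rad, forces in N, time in s.
With the tool pointing down it reaches from about 0.325 to 0.775 m from the base axis. Payload 5.5 kg.
Tool frame: the origin (TCP) lies on the centre line of the jaws, within the pads' length; the fingertips stand 14 mm ahead of it and the grasp point (between the pads) lies 5 mm behind it; z points along the fingers, y is the line along which they close (so a half turn about z gives the same grasp; the last joint's range is limited). The gripper opens to 85 mm and grips with 20 to 120 N. Pads are 22 mm wide; open, the fingers measure 114 mm over their backs; the gripper's body (76 mm by 85 mm) begins 54 mm behind the grasp point. The pads swing forward as they close: fully open they stand 13 mm farther back than shut.
Start: joints at [-1.277, 0.091, 1.231, -0, 1.82, -0.057], TCP at [0.206, -0.563, 0.245] pointing down, gripper open.
Joint ranges: [-2.87, 2.87], [-0.86, 2.18], [0.17, 2.46], [-1.51, 4.65], [0.06, 2.69], [-2.65, 2.65]. Speed limits (rad/s): [2.57, 2.57, 3.01, 3.14, 3.14, 3.14].

INTERFACE

Orientations are given as a rotation vector (axis times angle).
In Python, from workcell import manip, optics gives the robot as it stands. The module is installed in compiled form; this text tells all that it offers.
- The arm moves only by the tool drive_tool, never from a script. Its argument "motion" is one flat list of numbers, 7 for each row, row after row: the shift along the tool's x, y, z in mm, then the turn, a rotation vector about the tool's x, y, z in degrees, then the closure, from 0 (fully open) to 1 (shut). In form: [tx, ty, tz, wx, wy, wz, hand, tx, ty, tz, wx, wy, wz, hand, ...]. A call has 1 to 12 rows; each row is the pose to reach, as a shift and turn from the pose commanded when the call began, along the tool's axes at that moment; what a row does not reach only later rows make up. A row lasts 1/12 s, in which the tool goes at most 41.7 mm and 7.16 degrees, less where a joint would pass 70% of its speed; a pose out of reach is approached as far as the arm can. A call with a gripper value outside its range is refused whole. The fingers move at their own pace and stop on an object; "squeeze" is the grip in N (left out, the last holds). Time passes only in rows, so rows that repeat a pose let the fingers close. It gives the time, the measured TCP pose, the force, the opening and the grip force at its end, in the units of the state.
- manip.get_state(): the state, without advancing time (a new reading comes with each control period).
- optics.snapshot(name): name is "scene" or "top" or "wrist"; returns a dict with "pixels" (420x560x3 uint8, red, green, blue), "intrinsics" (3x3 intrinsics, pixels), "rvec" (rotation vector, rad) and "tvec" (3), from world to camera coordinates, as OpenCV has them; the wrist camera has in their place "mount" (4x4, takes a point from camera to tool coordinates, whose origin is the TCP and whose axes are the flange's). Camera axes: x right, y down, z forward; pixel columns grow to the right and rows downward; lengths in m; the calibration is good to about 2 mm. The wrist camera is an equidistant fisheye: a pixel r from the principal point sees the ray r / f radians off the axis. A picture is of the moment at which its call begins: read the wrist's pose just before it. There is no depth.
- manip.close_job(): hands the job in; it is judged then, once.
The state is a dict: "clock": time; "joint_pos": joint angles; "qd": joint speeds; "joint_efforts": joint torques, N m; "eef_pos": TCP position; "orientation": TCP orientation; "force": force on the tool from outside, world axes, zero at the start; "ft_torque": the same for the moment, N m; "finger_gap": finger opening in m; "gripper_force": force on a finger pad.
Only numpy, scipy, OpenCV 4.12 (cv2) and the standard library are available. Lean on these libraries where they do the work, as an engineer would, in place of code of your own. Each camera call takes 0.05 s, during which the arm holds its last target. There are 200 camera calls.

TASK

Refill the laundry tablet store: pull its red lock slide all the way towards the store's front, then slide the blue cover fully open to the left over the deck and leave both that way. Then pick up the yellow caddy, hold it low over the open hopper and tip its flap end down just far enough that the flap swings open and all three tablets slide into the hopper (never upend it past about 80 degrees), and stand the empty caddy upright on the counter again. Leave the other things on the counter where they stand.

Things in the scene. Friction and masses are not known exactly. Their poses are not given: they have to be found in the camera images.
- store: White store fixed to the counter, 180 (x) by 264 (y) by 80 mm high; origin at the centre of its underside; x points away from its front (the front faces the robot, turned up to 0.25 rad), y to its left. Right half: open hopper, 120 by 120 mm inside. Left half: solid deck. Front: 50 mm wide solid ledge. Cover rails along y rise to 91 mm (x = -46 mm) and 92 mm (x = +88 mm)
- lock (a joint): Red lock slide on the front ledge, m of travel: 0 = fully locked, grows as it is pulled towards the store's front (the store's own -x), stop at 0.026 = fully freed. Starts at 0 to 0.003. Its bolt blocks the cover until about 0.018. Friction 2 N, stays where it is left
- lock_grip (a point): Centre of the top of the lock's red upright tab, 114 to 115 mm above the counter; the tab is 14 mm along the lock's travel (store x), 26 mm along store y and stands 26 mm above its 8 mm thick bolt (free to grip over its top 22 mm). Moves with the lock; axes as the store's
- cover (a joint): Blue cover plate over the hopper, 128 by 132 by 8 mm, top at 89 mm: 0 = closed, grows as it slides to the store's left (the store's own +y) over the deck, stop at 0.125 = fully open. Friction 2 N, stays where it is left; the lock holds it until freed (about 2.5 mm of play)
- cover_grip (a point): Centre of the top of the cover's black grip bar, 115 mm above the counter; the bar is 16 mm along the cover's travel (store y), 70 mm along store x, and stands 26 mm above the plate. Moves with the cover; axes as the store's
- hopper_mouth (a point): Centre of the hopper's 120 by 120 mm mouth, at its rim height, 80 mm above the counter; axes as the store's
- hopper_floor (a point): Centre of the hopper's inner floor, 74 mm below the rim; axes as the store's
- caddy: Loose yellow caddy, clear roof, 100 (x) by 56 (y) by 84 mm high, 0.18 to 0.29 kg, 3 mm walls; origin at the centre of its underside, z up. Its front (own -x) has a mouth 50 mm wide, 49 mm high at floor level, closed by an orange flap; the front faces the robot, turned up to 0.4 rad. Stands left or right of the store, opposite the softener. Flat sides, can be gripped from above across its 56 mm
- caddy_lip (a point): Middle of the caddy's lower front edge (pouring lip), at caddy (-50, 0, 3) mm; axes as the caddy's
- flap (a joint): Orange flap, 54 by 50 by 3 mm, hung from a pin across the caddy's front 53 mm above its underside: 0 = shut, grows as its lower edge swings out, up to 1.7 rad. It hangs freely, so when the caddy is tipped front down it opens by the tipping angle and the tablets push it open
- tablet1: White and blue film-wrapped tablet in the caddy, 20 by 30 by 14 mm, 20 g, slippery (slides on a slope of about 12 to 20 degrees); origin at the centre of its underside, starts near the front of the caddy, lying on its 3 mm floor
- tablet2: Second tablet, same, starts in the middle of the caddy
- tablet3: Third tablet, same, starts at the back of the caddy
- softener: Bystander: white softener bottle with blue cap, 68 mm diameter, 150 mm high, origin under its centre, stands left or right of the store
- dosing_cup: Bystander: small blue cup, 64 mm diameter, 50 mm high, origin under its centre
- scrub_brush: Bystander: wooden-handled brush, 200 mm long, lying beyond the store, origin at its middle
- stain_jar: Bystander: white jar with red lid, 60 mm diameter, 75 mm high, origin under its centre
- sheet_carton: Bystander: cardboard carton 80 by 120 by 55 mm, origin under its centre
- lint_can: Bystander: plain aluminium can, 66 mm diameter, 80 mm high, origin under its centre

How it is judged:
On the way, in this order (a step that is already met when the one before it is completed fails the run):
1. the lock slide is pulled to its stop while the cover is still shut (value of joint lock above 0.021 m and value of joint cover below 0.01 m), for 0.1 s.
2. the cover is slid fully open, the lock still freed (value of joint cover above 0.112 m and value of joint lock above 0.021 m), for 0.1 s.
3. the caddy is held above the counter and all three tablets lie in the hopper (x of tablet1 in the frame of hopper_floor between -0.062 and 0.062 m and y of tablet1 in the frame of hopper_floor between -0.062 and 0.062 m and z of each of tablet1, tablet2, tablet3 in the frame of hopper_floor below 0.06 m and x of tablet2 in the frame of hopper_floor between -0.062 and 0.062 m and y of tablet2 in the frame of hopper_floor between -0.062 and 0.062 m and x of tablet3 in the frame of hopper_floor between -0.062 and 0.062 m and y of tablet3 in the frame of hopper_floor between -0.062 and 0.062 m and height (world z) of caddy above 0.05 m), for 0.1 s.
At the end, for the whole second after the job is handed in: The lock slide is pulled out by more than 21 of its 26 mm and the cover is open by more than 112 of its 125 mm; the three tablets lie at rest inside the hopper, below its rim; the caddy stands upright (within 0.1 rad) and still on the counter, released (all of step 2 and x of tablet1 in the frame of hopper_floor between -0.062 and 0.062 m and y of tablet1 in the frame of hopper_floor between -0.062 and 0.062 m and z of each of tablet1, tablet2, tablet3 in the frame of hopper_floor below 0.06 m and x of tablet2 in the frame of hopper_floor between -0.062 and 0.062 m and y of tablet2 in the frame of hopper_floor between -0.062 and 0.062 m and x of tablet3 in the frame of hopper_floor between -0.062 and 0.062 m and y of tablet3 in the frame of hopper_floor between -0.062 and 0.062 m and linear speed of each of tablet1, tablet2, tablet3, caddy below 0.03 m/s and angle between caddy's own z axis and vertical below 0.1 rad and height (world z) of caddy between -0.006 and 0.006 m); the robot touches nothing.
It fails at once if the caddy is upended (tipped past 1.4 rad, about 80 degrees) (angle between caddy's own z axis and vertical above 1.4 rad).
It fails at once if the caddy is tipped (past 0.4 rad) with its lip high up, more than 200 mm above the counter (angle between caddy's own z axis and vertical above 0.4 rad and height (world z) of caddy_lip above 0.2 m).
It fails at once if another thing on the counter is pushed by more than 40 mm (distance of any of softener, dosing_cup, scrub_brush, stain_jar, sheet_carton, lint_can from where it was at the start of the episode above 0.04 m).
It also fails if it takes over 70 s, if anything falls off the work surface, if the arm or the gripper's body presses on something with over 40 N, if the wrist force passes 120 N, or if a joint passes its speed limit or range.

## Working session

There is one attempt and no reset: what is moved stays moved. The work goes in short steps, Python scripts to look and compute and a tool call to move; the robot and the scene stay as the last step left them, time stands still between calls to the robot, and variables do not carry over. Pictures are saved under pics/ and viewed, at most 10 in all, crops included, and the job is handed in when it is done.

Besides the shell and the picture viewer there is one more tool, called after "Emit:" by a JSON object that holds its "fn" and its "kwargs". drive_tool: Moves the arm, as the interface text tells. Its arguments: {"type":"object","properties":{"motion":{"type":"array","items":{"type":"number"}},"squeeze":{"type":"number"}},"required":["motion"]}

```bash
mkdir -p pics
cat > h.py <<'E'
import numpy as np, cv2
from scipy.spatial.transform import Rotation as R
from workcell import manip, optics
def snap(n,f,scale=1,crop=None):
    s=optics.snapshot(n); im=s["pixels"][:,:,::-1]
    np.save('pics/'+f+'.npy',im)
    if crop: im=im[crop[1]:crop[3],crop[0]:crop[2]]
    cv2.imwrite('pics/'+f+'.png',cv2.resize(np.ascontiguousarray(im),None,fx=scale,fy=scale,interpolation=cv2.INTER_CUBIC))
    np.savez('pics/'+n+'_cal.npz',**{k:v for k,v in s.items() if k!='pixels'})
def at(n,u,v,z):
    c=np.load('pics/'+n+'_cal.npz'); M=R.from_rotvec(np.ravel(c['rvec'])).as_matrix(); t=np.ravel(c['tvec'])
    d=M.T@np.linalg.inv(c['intrinsics'])@[u,v,1]; o=-M.T@t
    return o+d*(z-o[2])/d[2]
def proj(n,p):
    c=np.load('pics/'+n+'_cal.npz')
    return cv2.projectPoints(np.array(p,float).reshape(-1,3),c['rvec'],c['tvec'],c['intrinsics'],None)[0].reshape(-1,2)
def wat(u,v,z,st):
    c=np.load('pics/wrist_cal.npz');K=c['intrinsics'];x=(u-K[0,2]);y=(v-K[1,2]);r=np.hypot(x,y);a=r/K[0,0]
    d=np.array([x/r*np.sin(a),y/r*np.sin(a),np.cos(a)]);T=c['mount']
    Rw=R.from_rotvec(st['orientation']).as_matrix();d=Rw@T[:3,:3]@d;o=Rw@T[:3,3]+st['eef_pos'];return o+d*(z-o[2])/d[2]
E
python3 - <<'E'
from h import *
snap("top","top0",1.42); snap("scene","scene0",1.42)
s=manip.get_state();print(s); print(R.from_rotvec(s['orientation']).as_matrix().round(3))
E
```

```text
{'clock': 0.1, 'joint_pos': array([-1.27670245e+00,  9.18313134e-02,  1.23177419e+00, -2.42904551e-05,
        1.81982769e+00, -5.66870433e-02]), 'qd': array([-5.07892498e-04, -2.34592923e-03, -1.77434291e-03,  7.58268788e-04,
        1.06494584e-03, -6.39840225e-05]), 'joint_efforts': array([ 2.84244001e-03, -4.60216820e+01, -4.19219220e+01,  1.47959724e-05,
        1.06080502e-02, -1.05476801e-05]), 'eef_pos': array([ 0.20610871, -0.56323737,  0.24423042]), 'orientation': array([-3.09160065e+00, -5.47857103e-01,  3.78886901e-04]), 'force': array([ 0.24232379, -0.70746896,  0.08508613]), 'ft_torque': array([-0.0220769 ,  0.00216558,  0.0262596 ]), 'gripper_force': 0.0, 'finger_gap': 0.08531934257072063}
[[ 0.939  0.344 -0.001]
 [ 0.344 -0.939  0.002]
 [ 0.    -0.002 -1.   ]]
```

View pics/top0.png

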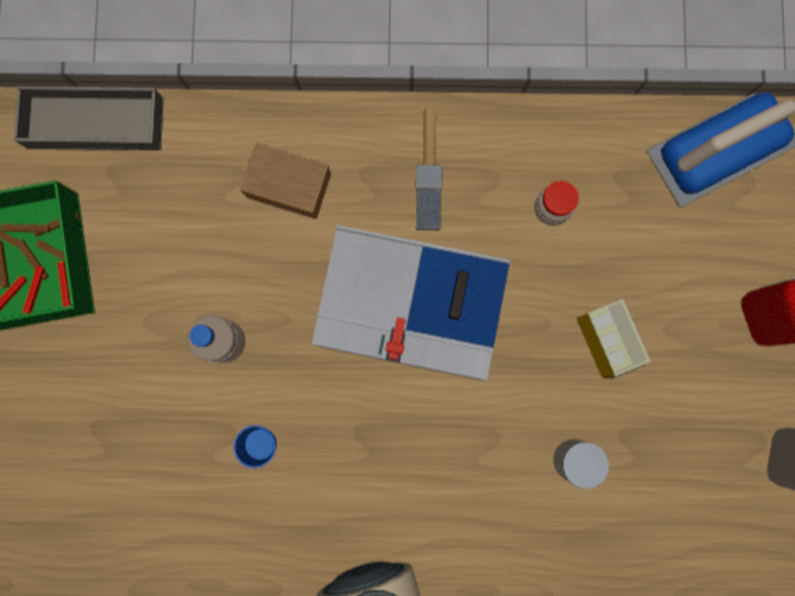

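View pics/scene0.png

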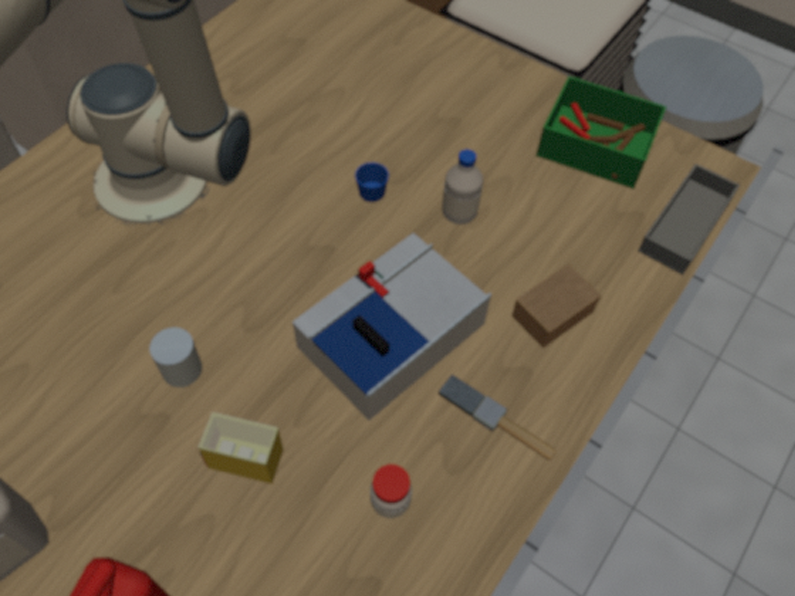

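The top view shows the store (corners near (337,228), (509,261), (487,379), (314,344)), lock at (396,345), black bar at (458,295), and the caddy on the right at (613,338) with its front facing the robot. I'll enlarge it for finer pixels.

Run:
```python
from h import *
im=np.load('pics/top0.npy')
c=im[150:280,210:470]
cv2.imwrite('pics/c1.png',cv2.resize(c,None,fx=3.07,fy=3.07,interpolation=cv2.INTER_CUBIC))
f=1/1.42
for n,u,v,z in [("TL",337,228,.092),("TR",509,261,.092),("BR",487,379,.08),("BL",314,344,.08),("tab",396,345,.114),("bar",458,295,.115),("can",586,465,.08),("jar",561,197,.075)]:
    print(n,at("top",u*f,v*f,z).round(4))
```

```text
TL [0.6835 0.1106 0.092 ]
TR [ 0.6372 -0.1454  0.092 ]
BR [ 0.4631 -0.1143  0.08  ]
BL [0.5108 0.1416 0.08  ]
tab [0.5093 0.0199 0.114 ]
bar [ 0.5827 -0.0686  0.115 ]
can [ 0.3413 -0.2579  0.08  ]
jar [ 0.7393 -0.2267  0.075 ]
```

View pics/c1.png

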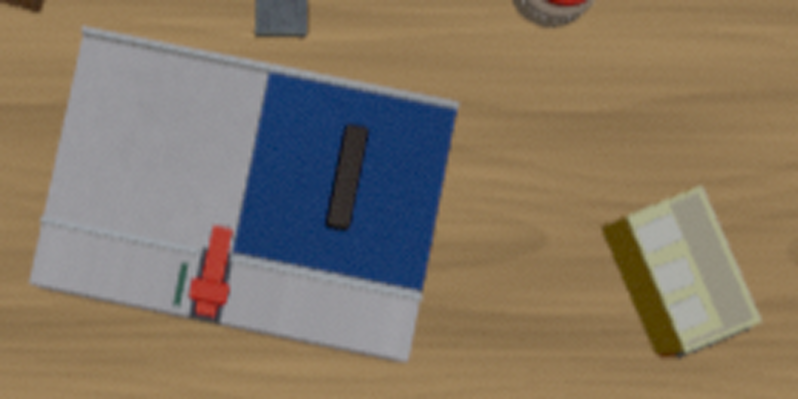

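The crop shows the tab at (209,291), the bar at (347,177), and the caddy roof corners at (625,218), (703,187), (760,322) and (683,352), with its front at the bottom. Next I'll compute these positions and the first move.

```bash
cat >> h.py <<'E'
def ori(yaw,tilt=0,half=0):
    # tool down, tool x at yaw; tilt: fingers swing away from robot (front of caddy down)
    x=np.array([np.cos(yaw),np.sin(yaw),0]);z=np.array([0,0,-1.]);y=np.cross(z,x)
    if half: x,y=-x,-y
    M=np.array([x,y,z]).T
    ax=np.array([-np.sin(yaw),np.cos(yaw),0])
    return R.from_rotvec(-ax*tilt)*R.from_matrix(M)
def rel(p,o,st=None):
    st=st or manip.get_state(); R0=R.from_rotvec(st['orientation'])
    return (R0.inv().apply(np.array(p)-st['eef_pos'])*1000).round(1),np.degrees((R0.inv()*o).as_rotvec()).round(1)
E
python3 - <<'E'
from h import *
g=lambda u,v,z:at("top",210+u/3.07,150+v/3.07,z)
P={}
for n,u,v,z in [("tab",209,291,.1145),("bar",347,177,.115),("cTL",625,218,.084),("cTR",703,187,.084),("cBR",760,322,.084),("cBL",683,352,.084),("TL",83,30,.092),("TR",457,105,.092),("BR",408,360,.08),("BL",32,283,.08),
 ("barT",357,126,.115),("barB",338,228,.115)]:
    P[n]=g(u,v,z); print(n,P[n].round(4))
c=np.mean([P[k] for k in("cTL","cTR","cBR","cBL")],0)
d=P["cTL"]+P["cTR"]-P["cBR"]-P["cBL"];print("caddy",c.round(4),"yaw",np.arctan2(d[1],d[0]),np.linalg.norm(d)/2, np.linalg.norm(P["cTL"]-P["cTR"]))
for a,b in(("TL","TR"),("BL","BR"),):
    e=P[a]-P[b];print("store yaw",np.arctan2(-e[0],e[1]),np.linalg.norm(e))
e=P["barT"]-P["barB"];print("bar yaw",np.arctan2(e[1],e[0]),np.linalg.norm(e))
print(rel([*P["tab"][:2],.2],ori(-.182)))
E
```

```text
tab [0.5056 0.0214 0.1145]
bar [ 0.5829 -0.0696  0.115 ]
cTL [ 0.561  -0.2619  0.084 ]
cTR [ 0.5831 -0.3155  0.084 ]
cBR [ 0.4915 -0.3523  0.084 ]
cBL [ 0.4705 -0.2998  0.084 ]
TL [0.6852 0.1113 0.092 ]
TR [ 0.6363 -0.1462  0.092 ]
BR [ 0.4624 -0.1142  0.08  ]
BL [0.511 0.143 0.08 ]
barT [ 0.6174 -0.0761  0.115 ]
barB [ 0.5487 -0.0638  0.115 ]
caddy [ 0.5265 -0.3074  0.084 ] yaw 0.3890778210902005 0.09845671213157418 0.05800223231114943
store yaw -0.18734536731223975 0.26209958358459745
store yaw -0.1867336542642211 0.26180359729475267
bar yaw -0.17715762277817446 0.06986118589957614
(array([ 482.1, -446.1,   45.1]), array([-0.1,  0. , 30.5]))
```

Emit:
{"fn": "drive_tool", "kwargs": {"motion": [482,-446,45,0,0,30.5,0,482,-446,45,0,0,30.5,0,482,-446,45,0,0,30.5,0,482,-446,45,0,0,30.5,0,482,-446,45,0,0,30.5,0,482,-446,45,0,0,30.5,0,482,-446,45,0,0,30.5,0,482,-446,45,0,0,30.5,0,482,-446,45,0,0,30.5,0,482,-446,45,0,0,30.5,0,482,-446,45,0,0,30.5,0,482,-446,45,0,0,30.5,0]}}

```text
clock: 1.1
eef_pos: [0.4328, -0.1197, 0.2109]
orientation: [3.129, -0.285, 0.0]
force: [1.3, 0.4, 0.1]
finger_gap: 0.0853
gripper_force: 0.0
```

Run:
```python
from h import *
print(rel([.5056,.0214,.2],ori(-.185)))
```

```text
(array([  46.1, -151.9,   10.9]), array([ 0. , -0. ,  0.2]))
```

Emit:
{"fn": "drive_tool", "kwargs": {"motion": [46,-152,11,0,0,0,0.3,46,-152,11,0,0,0,0.3,46,-152,11,0,0,0,0.3,46,-152,11,0,0,0,0.3,46,-152,11,0,0,0,0.3]}}

```text
clock: 1.52
eef_pos: [0.5062, 0.0247, 0.1985]
orientation: [-3.127, 0.275, 0.004]
force: [0.4, 0.2, -0.5]
finger_gap: 0.0594
gripper_force: 0.0
```

Run:
```python
from h import *
st=manip.get_state(); snap("wrist","w1",1.42); print(st['eef_pos'],st['orientation'],st['finger_gap'])
np.savez('pics/w1st.npz',eef_pos=st['eef_pos'],orientation=st['orientation']); print(np.load('pics/wrist_cal.npz')['mount'].round(3))
```

```text
[0.50618302 0.0247495  0.1984598 ] [-3.12704449  0.27513922  0.00350802] 0.059379805038742635
[[-0.    -0.954 -0.301  0.077]
 [ 1.    -0.    -0.001 -0.001]
 [ 0.001 -0.301  0.954 -0.128]
 [ 0.     0.     0.     1.   ]]
```

View pics/w1.png

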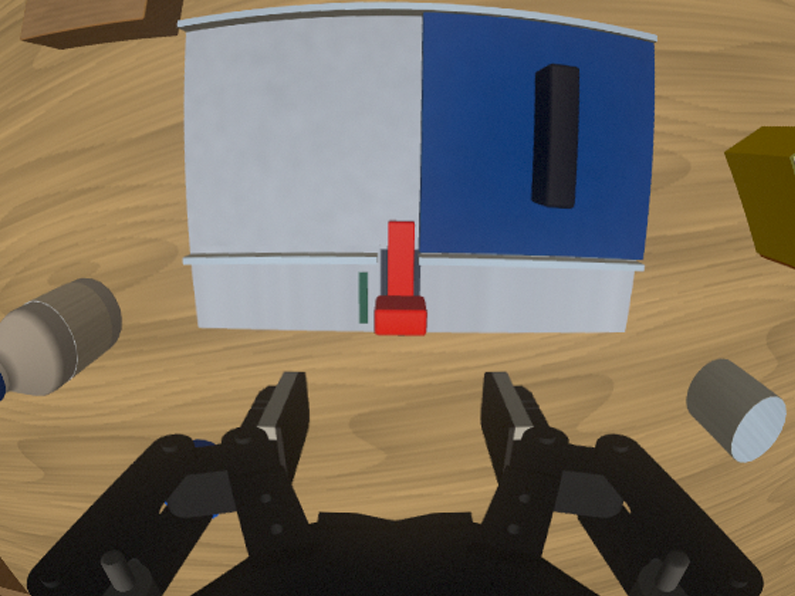

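The wrist view shows the tab's top face centred at about (400,321), and the bar's top at about (564,136).

Run:
```python
from h import *
st=dict(np.load('pics/w1st.npz'));f=1/1.42
for n,u,v,z in[("tab",400,321,.1145),("bar",564,134,.115),("BL",200,328,.08),("BR",626,332,.08),("tabL",375,320,.1145),("tabR",427,320,.1145)]: print(n,wat(u*f,v*f,z,st).round(4))
t=wat(400*f,321*f,.1145,st)
print(rel([*t[:2],.107],ori(-.185)))
```

```text
tab [0.506  0.023  0.1145]
bar [ 0.5836 -0.0686  0.115 ]
BL [0.5094 0.1455 0.08  ]
BR [ 0.4606 -0.1133  0.08  ]
tabL [0.5086 0.0349 0.1145]
tabR [0.5042 0.0099 0.1145]
(array([ 0.7, -0.8, 91.8]), array([-0. ,  0.2,  0.5]))
```

Emit:
{"fn": "drive_tool", "kwargs": {"motion": [0,0,38,0,0,0.4,0.3,0,0,70,0,0,0.4,0.3,0,0,91,0,0,0.4,0.3,0,0,91,0,0,0.4,0.3,0,0,91,0,0,0.4,0.9,0,0,91,0,0,0.4,0.9,0,0,91,0,0,0.4,0.9,0,0,91,0,0,0.4,0.9,0,0,91,0,0,0.4,0.9,0,0,91,0,0,0.4,0.9], "squeeze": 40}}

```text
clock: 2.4
eef_pos: [0.5067, 0.0216, 0.1125]
orientation: [-3.123, 0.293, -0.008]
force: [0.1, 8.1, 1.3]
finger_gap: 0.025
gripper_force: 42.3
```

Emit:
{"fn": "drive_tool", "kwargs": {"motion": [-8,0,0,0,0,0,0.9,-16,0,0,0,0,0,0.9,-24,0,0,0,0,0,0.9,-29,0,0,0,0,0,0.9,-29,0,0,0,0,0,0.9,-29,0,0,0,0,0,0.9]}}

```text
clock: 2.9
eef_pos: [0.4823, 0.0262, 0.1126]
orientation: [-3.123, 0.294, -0.026]
force: [21.2, 6.7, -9.3]
finger_gap: 0.0251
gripper_force: 41.5
```

Moved 25 mm and now pressing on the stop with 21 N, so the lock is freed. Next I'll release and lift.

Emit:
{"fn": "drive_tool", "kwargs": {"motion": [-26,0,0,0,0,0,0.3,-26,0,0,0,0,0,0.3,-26,0,0,0,0,0,0.3,-26,0,-40,0,0,0,0.3,-26,0,-50,0,0,0,0.3,-26,0,-50,0,0,0,0.3]}}

```text
clock: 3.4
eef_pos: [0.454, 0.0294, 0.1651]
orientation: [-3.127, 0.296, -0.016]
force: [0.9, -0.3, 0.5]
finger_gap: 0.06
gripper_force: 0.0
```

Run:
```python
from h import *
print(manip.get_state()['eef_pos'],rel([.5832,-.069,.108],ori(-.185)))
```

```text
[0.45397507 0.02944345 0.16514484] (array([144.8,  72.5,  58.5]), array([-0.1, -0.6, -0.2]))
```

Emit:
{"fn": "drive_tool", "kwargs": {"motion": [36,18,0,0,0,0,0.3,72,36,0,0,0,0,0.3,108,54,0,0,0,0,0.3,145,72.5,0,0,-0.5,0,0.3,145,72.5,30,0,-0.5,0,0.3,145,72.5,56,0,-0.5,0,0.3,145,72.5,56,0,-0.5,0,0.3,145,72.5,56,0,-0.5,0,0.9,145,72.5,56,0,-0.5,0,0.9,145,72.5,56,0,-0.5,0,0.9,145,72.5,56,0,-0.5,0,0.9,145,72.5,56,0,-0.5,0,0.9]}}

```text
clock: 4.4
eef_pos: [0.5802, -0.0686, 0.1042]
orientation: [-3.127, 0.295, 0.011]
force: [0.0, -0.5, 2.0]
finger_gap: 0.0156
gripper_force: 40.3
```

Emit:
{"fn": "drive_tool", "kwargs": {"motion": [0,-4,-2,0,0,0,0.9,0,-20,-2,0,0,0,0.9,0,-40,-2,0,0,0,0.9,0,-60,-2,0,0,0,0.9,0,-80,-2,0,0,0,0.9,0,-100,-2,0,0,0,0.9,0,-115,-2,0,0,0,0.9,0,-125,-2,0,0,0,0.9,0,-128,-2,0,0,0,0.9,0,-128,-2,0,0,0,0.9,0,-128,-2,0,0,0,0.9]}}

```text
clock: 5.32
eef_pos: [0.6035, 0.0543, 0.1043]
orientation: [3.122, -0.298, -0.016]
force: [0.9, -12.2, -5.0]
finger_gap: 0.0152
gripper_force: 41.6
```

Emit:
{"fn": "drive_tool", "kwargs": {"motion": [0,2,0,0,0,0,0.3,0,2,0,0,0,0,0.3,0,2,0,0,0,0,0.3,0,2,-40,0,0,0,0.1,0,2,-80,0,0,0,0,0,2,-110,0,0,0,0,0,2,-110,0,0,0,0]}}

```text
clock: 5.9
eef_pos: [0.6068, 0.0557, 0.2253]
orientation: [-3.124, 0.294, -0.008]
force: [0.8, -0.0, 1.1]
finger_gap: 0.0856
gripper_force: 0.0
```

Run:
```python
from h import *
s=manip.get_state();print(s['eef_pos'],s['joint_pos'].round(3))
print(rel([.5265,-.3074,.2],ori(.389)))
snap("top","t2",1.42)
```

```text
[0.6067772  0.05573525 0.22525897] [0.034 0.108 1.248 0.003 1.78  1.793]
(array([-11.2, 371.8,  23.8]), array([ -0.1,  -0.3, -33. ]))
```

View pics/t2.png

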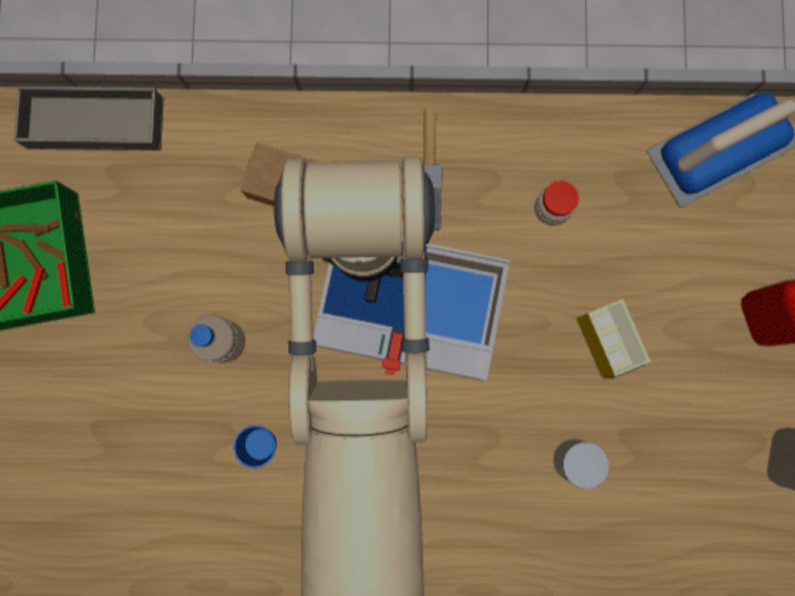

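The cover is open over the deck, the hopper is open at (460,300) and the lock is pulled out. Nothing else has moved. Next is the caddy.

Emit:
{"fn": "drive_tool", "kwargs": {"motion": [-11,372,24,0,0,-33,0,-11,372,24,0,0,-33,0,-11,372,24,0,0,-33,0,-11,372,24,0,0,-33,0,-11,372,24,0,0,-33,0,-11,372,24,0,0,-33,0,-11,372,24,0,0,-33,0,-11,372,24,0,0,-33,0,-11,372,24,0,0,-33,0,-11,372,24,0,0,-33,0,-11,372,24,0,0,-33,0,-11,372,24,0,0,-33,0]}}

```text
clock: 6.95
eef_pos: [0.5237, -0.3077, 0.1903]
orientation: [-3.078, -0.603, 0.014]
force: [-0.2, -0.4, -0.2]
finger_gap: 0.0856
gripper_force: 0.0
```

Run:
```python
from h import *
st=manip.get_state(); snap("wrist","w2",1.42); print(st['eef_pos'],st['orientation'],st['finger_gap'])
np.savez('pics/w2st.npz',eef_pos=st['eef_pos'],orientation=st['orientation'])
```

```text
[ 0.52372484 -0.30773795  0.19033989] [-3.07774716 -0.60273469  0.01365225] 0.08561469292466764
```

View pics/w2.png

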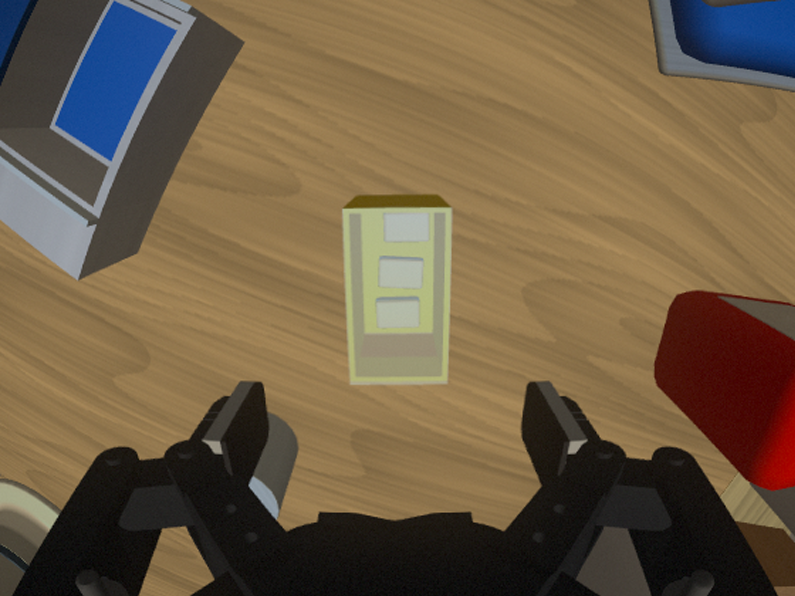

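The wrist view shows the caddy square to the jaws and centred, with roof corners at (343,208), (451,208), (448,384) and (350,384).

Run:
```python
from h import *
st=dict(np.load('pics/w2st.npz'));f=1/1.42
C=[wat(u*f,v*f,.084,st) for u,v in((343,208),(451,208),(448,384),(350,384))]
c=np.mean(C,0);d=C[0]+C[1]-C[2]-C[3];y=np.arctan2(d[1],d[0]);print(c,y,np.linalg.norm(d)/2,np.linalg.norm(C[0]-C[1]))
print(rel([*c[:2],.065],ori(y)))
```

```text
[ 0.52671683 -0.30720023  0.084     ] 0.39963710800964297 0.09962790497203021 0.054856897849764844
(array([  3.2,   1.9, 125.8]), array([-0.4,  0.4, -0.6]))
```

Emit:
{"fn": "drive_tool", "kwargs": {"motion": [3,1.5,35,0,0.4,-0.6,0,3,1.5,70,0,0.4,-0.6,0,3,1.5,105,0,0.4,-0.6,0,3,1.5,126,0,0.4,-0.6,0,3,1.5,126,0,0.4,-0.6,0,3,1.5,126,0,0.4,-0.6,0.6,3,1.5,126,0,0.4,-0.6,0.6,3,1.5,126,0,0.4,-0.6,0.6,3,1.5,126,0,0.4,-0.6,0.6,3,1.5,126,0,0.4,-0.6,0.6,3,1.5,126,0,0.4,-0.6,0.6], "squeeze": 40}}

```text
clock: 7.92
eef_pos: [0.5277, -0.3084, 0.0688]
orientation: [-3.077, -0.622, -0.005]
force: [0.1, 4.1, 7.1]
finger_gap: 0.0554
gripper_force: 44.1
```

```bash
cat >> h.py <<'E'
def pour(th,lz,lx=.015,yaw=-.16,m=(.583,-.069),off=(.0505,.0658)):
    a=np.array([np.cos(yaw),np.sin(yaw)]);t=np.radians(th)
    x=lx+off[0]*np.cos(t)-off[1]*np.sin(t);z=lz+off[0]*np.sin(t)+off[1]*np.cos(t)
    return [*(np.array(m)+a*x),z],ori(yaw,t)
E
python3 - <<'E'
from h import *
p,o=pour(0,.13);print(p,rel(p,o))
E
```

```text
[np.float64(0.6476633870611035), np.float64(-0.07943534253323312), np.float64(0.1958)] (array([ 199.8, -164.7, -126.1]), array([-0.1, -0.2, 32. ]))
```

Emit:
{"fn": "drive_tool", "kwargs": {"motion": [0,0,-15,0,0,0,0.6,0,0,-45,0,0,0,0.6,0,0,-80,0,0,0,0.6,5,-5,-110,0,0,1,0.6,25,-20,-126,0,0,4,0.6,50,-41,-126,0,0,8,0.6,75,-62,-126,0,0,12,0.6,100,-82,-126,0,0,16,0.6,125,-103,-126,0,0,20,0.6,150,-123,-126,0,0,24,0.6,175,-144,-126,0,0,28,0.6,200,-165,-126,0,0,32,0.6], "squeeze": 70}}

```text
clock: 8.92
eef_pos: [0.6474, -0.0781, 0.1923]
orientation: [-3.127, 0.258, 0.003]
force: [0.1, -0.4, -3.6]
finger_gap: 0.0548
gripper_force: 75.2
```

Run:
```python
from h import *
s=manip.get_state();print(s['eef_pos'],s['joint_pos'].round(2))
for th,lz in((0,.11),(8,.105),(16,.102),(24,.1),(32,.098),(38,.098),(44,.098),(50,.098),(55,.098)):print(th,*rel(*pour(th,lz)))
```

```text
[ 0.6473775  -0.07805459  0.19230056] [-0.17  0.23  1.17  0.    1.74  1.56]
0 [ 0.5  1.4 16.5] [-0.2  0.1 -0.3]
8 [-9.1  1.4 15.1] [-0.2  8.1 -0.3]
16 [-19.6   1.5  13.2] [-0.2 16.1 -0.3]
24 [-30.6   1.5  11.7] [-0.1 24.1 -0.3]
32 [-42.    1.5  11.8] [-0.1 32.1 -0.3]
38 [-50.7   1.6  11.5] [-0.1 38.1 -0.3]
44 [-59.3   1.6  12. ] [-0.1 44.1 -0.3]
50 [-67.9   1.7  13.5] [-0.1 50.1 -0.3]
55 [-74.9   1.7  15.4] [-0.1 55.1 -0.3]
```

Emit:
{"fn": "drive_tool", "kwargs": {"motion": [0,1.5,10,0,0,0,0.6,-4,1.5,15,0,4,0,0.6,-9,1.5,15,0,8,0,0.6,-14,1.5,14,0,12,0,0.6,-20,1.5,13,0,16,0,0.6,-25,1.5,12,0,20,0,0.6,-31,1.5,12,0,24,0,0.6,-36,1.5,12,0,28,0,0.6,-42,1.5,12,0,32,0,0.6,-51,1.5,12,0,38,0,0.6,-59,1.5,12,0,44,0,0.6,-59,1.5,12,0,44,0,0.6]}}

```text
clock: 9.92
eef_pos: [0.5822, -0.0704, 0.1701]
orientation: [2.86, -0.232, 1.135]
force: [-1.9, 0.2, -8.3]
finger_gap: 0.0551
gripper_force: 75.4
```

Run:
```python
from h import *
s=manip.get_state();print(s['eef_pos'],s['joint_pos'].round(2))
snap("scene","s3",2.5,(170,110,430,330))
for th,lz in((44,.098),(50,.098),(55,.098)):print(th,*rel(*pour(th,lz)))
```

```text
[ 0.58218861 -0.07036246  0.17005846] [-0.19 -0.57  2.08  0.03  0.88  1.53]
44 [ 7.3 -1.6 -1.9] [-0.1  0.7 -0.2]
50 [ 0.1 -1.6 -6.7] [-0.1  6.7 -0.2]
55 [ -6.3  -1.6 -10.1] [-0.1 11.7 -0.2]
```

View pics/s3.png

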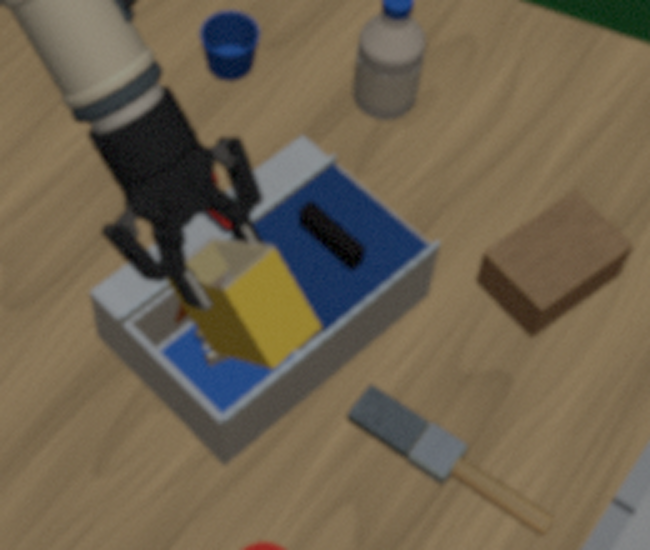

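The caddy is tipped over the hopper and white pieces show beneath it at about (210,350). I'll tip a little more and hold.

Emit:
{"fn": "drive_tool", "kwargs": {"motion": [2,0,-5,0,4,0,0.6,1,0,-9,0,8,0,0.6,-5,0,-12,0,12,0,0.6,-5,0,-12,0,12,0,0.6,-5,0,-12,0,12,0,0.6,-5,0,-12,0,12,0,0.6,-5,0,-12,0,12,0,0.6,-5,0,-12,0,12,0,0.6,-5,0,-12,0,12,0,0.6,-5,0,-12,0,12,0,0.6,-5,0,-12,0,12,0,0.6,-5,0,-12,0,12,0,0.6]}}

```text
clock: 10.97
eef_pos: [0.5766, -0.0694, 0.1854]
orientation: [2.706, -0.22, 1.434]
force: [-0.2, 0.4, -2.5]
finger_gap: 0.0549
gripper_force: 75.6
```

Run:
```python
from h import *
s=manip.get_state();print(s['eef_pos'],s['joint_pos'].round(2),s['force'])
snap("scene","s4"); snap("wrist","w4",1.0)
a=np.load('pics/s4.npy')[170:280,200:310];b=np.load('pics/w4.npy')
cv2.imwrite('pics/m4.png',np.hstack([cv2.resize(a,(300,300),interpolation=cv2.INTER_CUBIC),cv2.resize(b,(400,300))]))
print(rel(*pour(55,.098)), rel(*pour(0,.14)))
```

```text
[ 0.57659678 -0.06938956  0.18537344] [-0.2  -0.75  2.26  0.05  0.66  1.51] [-0.21948318  0.42393357 -2.47807088]
(array([-8.9, -1.4,  1.7]), array([-0.1, -0.8, -0.2])) (array([57.2, -1.6, 48. ]), array([ -0.2, -55.8,  -0.1]))
```

View pics/m4.png

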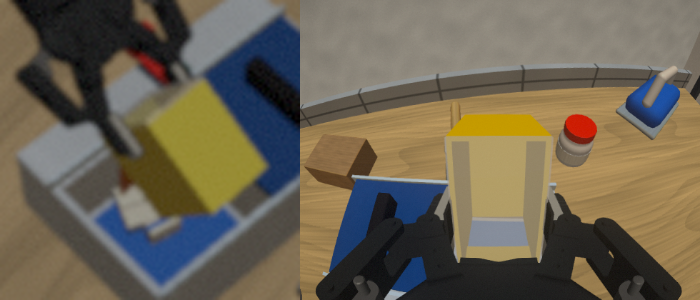

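Through the clear roof the caddy is empty, the tablets lie on the hopper floor, and the measured weight has dropped. Next I'll level it.

Emit:
{"fn": "drive_tool", "kwargs": {"motion": [6,0,5,0,-6,0,0.6,12,0,10,0,-12,0,0.6,18,0,15,0,-18,0,0.6,24,0,20,0,-24,0,0.6,31,0,26,0,-30,0,0.6,37,0,31,0,-36,0,0.6,43,0,36,0,-42,0,0.6,49,0,42,0,-48,0,0.6,54,0,46,0,-53,0,0.6,57,0,48,0,-56,0,0.6,57,0,48,0,-56,0,0.6]}}

```text
clock: 11.98
eef_pos: [0.6495, -0.0815, 0.2036]
orientation: [-3.127, 0.252, 0.008]
force: [-0.2, -0.3, -3.3]
finger_gap: 0.055
gripper_force: 75.4
```

Run:
```python
from h import *
s=manip.get_state();print(s['eef_pos'],s['force'])
print(rel([.527,-.308,.19],ori(.395)))
```

```text
[ 0.64952552 -0.08148529  0.20356828] [-0.19729151 -0.32177735 -3.32002694]
(array([-84.6, 243.3,  13.1]), array([ -0.3,   0.3, -31.8]))
```

Emit:
{"fn": "drive_tool", "kwargs": {"motion": [-8,22,0,0,0,-3,0.6,-16,46,0,0,0,-6,0.6,-25,71,0,0,0,-9,0.6,-34,97,0,0,0,-12.5,0.6,-43,124,0,0,0,-16,0.6,-52,150,0,0,0,-19.5,0.6,-61,176,3,0,0,-23,0.6,-70,202,6,0,0,-26.5,0.6,-78,225,10,0,0,-30,0.6,-85,243,13,0,0,-32,0.6,-85,243,13,0,0,-32,0.6,-85,243,13,0,0,-32,0.6]}}

```text
clock: 12.98
eef_pos: [0.5239, -0.3079, 0.192]
orientation: [-3.077, -0.616, -0.001]
force: [0.8, -0.3, -3.0]
finger_gap: 0.0548
gripper_force: 75.5
```

Run:
```python
from h import *
s=manip.get_state();print(s['eef_pos'],s['force'])
print(rel([.527,-.308,.0688],ori(.395)))
snap("top","t5"); snap("wrist","w5")
a=np.load('pics/t5.npy')[150:280,210:380];b=np.load('pics/w5.npy')
cv2.imwrite('pics/m5.png',np.hstack([cv2.resize(a,(392,300),interpolation=cv2.INTER_CUBIC),cv2.resize(b,(400,300))]))
```

```text
[ 0.5239154  -0.30786211  0.19199307] [ 0.8385703  -0.27407264 -3.00822551]
(array([  2.7,   1.7, 123.2]), array([-0.2, -0.1,  0. ]))
```

View pics/m5.png

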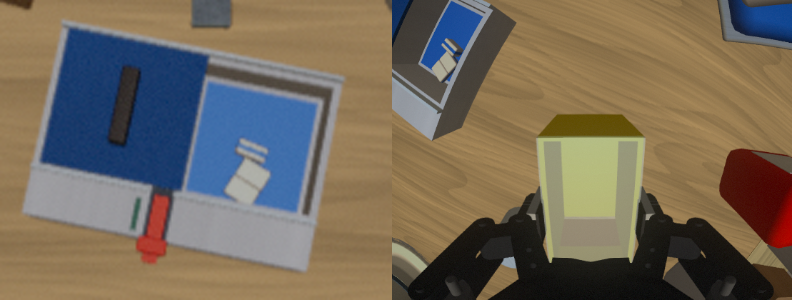

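All three tablets lie in the hopper, the caddy is empty, and the cover and lock are still open. I'll set the caddy down.

Emit:
{"fn": "drive_tool", "kwargs": {"motion": [2.7,1.7,30,0,0,0,0.6,2.7,1.7,65,0,0,0,0.6,2.7,1.7,95,0,0,0,0.6,2.7,1.7,110,0,0,0,0.6,2.7,1.7,116,0,0,0,0.6,2.7,1.7,119,0,0,0,0.6,2.7,1.7,121,0,0,0,0.6,2.7,1.7,121,0,0,0,0.6,2.7,1.7,121,0,0,0,0.6]}}

```text
clock: 13.83
eef_pos: [0.5284, -0.3076, 0.073]
orientation: [-3.077, -0.621, -0.002]
force: [0.0, 0.5, -1.9]
finger_gap: 0.055
gripper_force: 75.3
```

Emit:
{"fn": "drive_tool", "kwargs": {"motion": [0,0,1,0,0,0,0.6,0,0,2,0,0,0,0.6,0,0,3,0,0,0,0.6,0,0,3.8,0,0,0,0.6,0,0,3.8,0,0,0,0.6,0,0,3.8,0,0,0,0.6]}}

```text
clock: 14.33
eef_pos: [0.5277, -0.3075, 0.069]
orientation: [-3.076, -0.62, -0.0]
force: [-3.1, 2.0, 5.3]
finger_gap: 0.0545
gripper_force: 76.2
```

It's on the counter (5 N upward), so I can release, lift and back away.

Emit:
{"fn": "drive_tool", "kwargs": {"motion": [0,0,0,0,0,0,0.3,0,0,0,0,0,0,0,0,0,0,0,0,0,0,0,0,0,0,0,0,0,0,0,0,0,0,0,0,0,0,-30,0,0,0,0,0,0,-65,0,0,0,0,0,0,-100,0,0,0,0,0,0,-130,0,0,0,0,0,0,-150,0,0,0,0,0,0,-150,0,0,0,0,0,0,-150,0,0,0,0]}}

```text
clock: 15.33
eef_pos: [0.5283, -0.3082, 0.2189]
orientation: [-3.077, -0.62, -0.002]
force: [-0.1, -1.2, -0.2]
finger_gap: 0.0855
gripper_force: 0.0
```

Run:
```python
from h import *
s=manip.get_state();print(s['eef_pos'],s['force'],s['finger_gap'])
snap("scene","s6",1.42)
```

```text
[ 0.52830834 -0.30820937  0.21886319] [-0.11245683 -1.20761825 -0.22209877] 0.08548118526438828
```

View pics/s6.png

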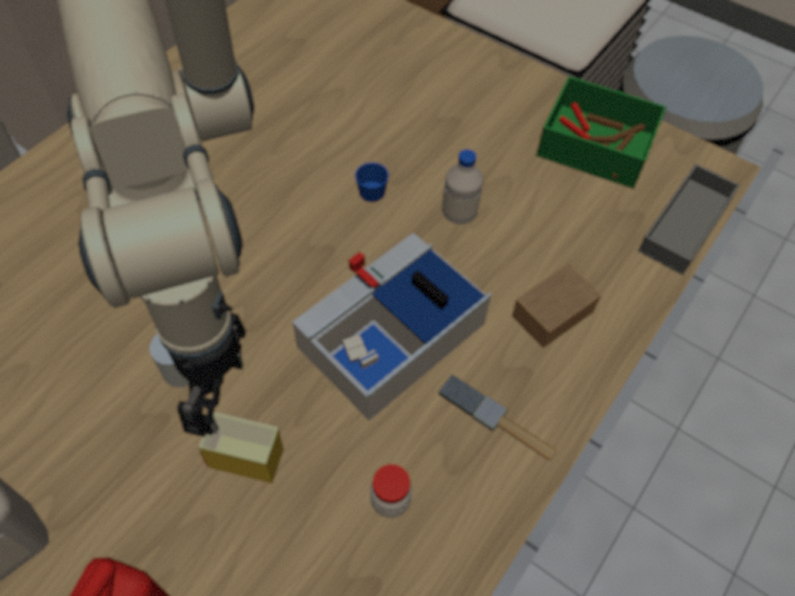

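The caddy stands upright at (240,448). The tablets are in the hopper at (358,348), the cover and lock are open, the bystanders haven't moved and the arm is clear.

```bash
python3 -c "
from workcell import manip
print(manip.close_job())"
```

```text
the job is handed in; nothing more can be done
None
```

The job is handed in: lock pulled to its stop, cover fully open, all three tablets in the hopper, the empty caddy upright on the counter and the other things left where they stood; the hand-in call returned no verdict.

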